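# Fit the missing push rivet in a drive unit's service cover

## Task

The service cover of the drive unit is missing one push rivet: take the rivet with the raised pin from the rack, seat it upright in the empty hole with its collar down on the cover, then let go and push its centre pin down flush with the collar so that it spreads. The cover sits on a soft foam gasket and sinks before the pin moves, so press on steadily past that until the pin is fully home, but ease off as soon as it goes solid: a hard shove cracks the cover. Do not push the pin in before the rivet is seated, leave the two plain plugs in the rack, and keep the beaker and the vial standing.

Things in the scene. Friction and masses are not known exactly. Their poses are not given: they have to be found in the camera images.
- rivet: The loose white nylon push rivet, standing upright in one of the rack's three holes (which one varies). Round collar 28 mm across and 7 mm high, below it a shank 14 mm across and 20 mm long whose last 6 mm taper to 8 mm, above it the raised pin. About 24 g with the pin. Origin: centre of the collar's underside; z points up through the pin.
- pin (a joint): How far the rivet's centre pin has been pushed in (m): 0 raised, 0.010 fully in (hard stop). Its cap is 13 mm across and 4.3 mm thick, on a 10 mm stem; its top stands 17.3 mm above the collar's underside at 0, 7.3 mm (flush with the collar's top) at 0.010. A stiff friction fit: it slides only under about 12 N and stays where left; starts between 0 and 0.0015.
- hole (a point): Centre of the mouth of the empty hole in the service cover, at the cover's top face; z up, x and y along the cover's edges. Through hole 17 mm across in the 4 mm cover, with more than 20 mm of free space below; 40 mm from the cover's front edge, 30 mm from its left edge. Three rivets are already set in the other corners, standing 7 mm proud, 90 mm and more from this hole.
- cover: Grey level service cover, 190 by 150 by 4 mm, top face 77 to 93 mm above the bench, on a low white drive unit (200 by 160 mm, on levelling feet, fixed); origin: centre of its underside. It lies on a crushable foam gasket: from about 7 N (less than the pin needs) it sinks and stays down, by an unknown amount, 1 to 12 mm, until it goes solid. A load above 30 N cracks it.
- rack: Grey plastic block 64 mm (x) by 190 mm (y) by 30 mm high, fixed to the bench, with three 17 mm through holes in a row along its y at -58, 0 and +58 mm, each holding one white nylon part by its collar on the block's top. Origin: centre of the underside.
- plug1: Plain white nylon blanking plug in the rack: same collar and shank as the rivet but flat on top, without a pin. Origin: centre of the collar's underside. To be left there.
- plug2: The second plain blanking plug, like plug1.
- beaker: Glass beaker, 68 mm across, 85 mm high, near the far edge. Origin: centre of its underside.
- vial: Small amber glass vial, 32 mm across, 60 mm high, on the left. Origin: centre of its underside.

How it is judged (in metres and radians):
On the way, in this order (a step that is already met when the one before it is completed fails the run):
1. the rivet is seated in the empty hole, collar down on the cover, its pin still raised (horizontal distance between rivet and hole below 0.003 m and z of rivet in the frame of hole between -0.003 and 0.0015 m and angle between rivet's own z axis and vertical below 0.1 rad and value of joint pin below 0.004 m), for 0.2 s.
2. the pin is pushed flush in the seated rivet (horizontal distance between rivet and hole below 0.003 m and z of rivet in the frame of hole between -0.003 and 0.0015 m and angle between rivet's own z axis and vertical below 0.1 rad and value of joint pin above 0.0085 m), for 0.1 s.
At the end, for the whole second after the job is handed in: The rivet stands upright (within 0.1 rad) in the empty hole, within 3 mm of its centre, its collar within 1.5 mm of the cover's top face, its pin pushed in to within 1.5 mm of the stop (joint above 0.0085), released and at rest (all of step 2 and linear speed of rivet below 0.01 m/s); the robot touches nothing.
It fails at once if the cover is loaded with more than 30 N (cracked) (contact force between cover and anything else above 30 N).
It fails at once if the pin is pushed in more than 4 mm while the rivet is not seated (value of joint pin above 0.004 m and not (horizontal distance between rivet and hole below 0.0035 m and z of rivet in the frame of hole below 0.003 m)).
It fails at once if a plain plug is taken out of or lifted in the rack (distance of any of plug1, plug2 from where it was at the start of the episode above 0.008 m).
It fails at once if the beaker or the vial is tipped over (angle between any of beaker, vial's own z axis and vertical above 0.5 rad).
It also fails if it takes over 54 s, if anything falls off the work surface, if the arm or the gripper's body presses on something with over 40 N, if the wrist force passes 120 N, or if a joint passes its speed limit or range.

## Robot

A 6-joint arm with a two-finger parallel gripper is mounted at the origin on the work surface. World frame = base frame: x ahead of the robot, y to its left, z up, the work surface at z = 0. Lengths are in mm, angles in rad, forces in N, time in s.
With the tool pointing down it reaches from about 375 to 900 mm from the base axis. Payload 3.1 kg.
Tool frame: the origin (TCP) lies between the finger pads; the fingertips stand bot.nose_length ahead of it and the grasp point (between the pads) lies 8 mm behind it (bot.nose_length is the distance from the TCP to the fingertips, in mm); z points along the fingers, y is the line along which they close (so a half turn about z gives the same grasp; the last joint's range is limited). The gripper opens to 87 mm and grips with 3 to 60 N. Pads are 19 mm wide; open, the fingers measure 117 mm over their backs; the gripper's body (75 mm by 190 mm) begins 51 mm behind the grasp point.
Start: joints at [-0.178, 0.527, 1.433, -0, 1.181, -0.178], TCP at [624.977, 0.034, 233.548] pointing down, gripper open.
Joint ranges: [-3.08, 3.08], [-0.75, 2.2], [0.22, 2.44], [-1.43, 4.57], [0, 2.65], [-2.85, 2.85]. Speed limits (rad/s): [2.79, 2.79, 3.14, 3.14, 3.14, 3.14].

## Interface

Orientations are given as a unit quaternion [w, x, y, z].
In Python, from cell import observe, imaging, bot gives the robot as it stands. The module is installed in compiled form; this text tells all that it offers.
- The arm moves only by the tool jog_arm, never from a script. Its argument "moves" is a list that holds one entry, the list of rows, each a list of 6 numbers: the shift along the world's x, y, z in cm, then the turn, a rotation vector about the world's x, y, z in degrees. In form: [[[x, y, z, wx, wy, wz], ...]]. A call has 1 to 10 rows; each row shifts and turns the commanded pose from where the row before left it; what a row does not reach is not made up. A row lasts 1/10 s, in which the tool goes at most 50 mm and 8.59 degrees, less where a joint would pass 70% of its speed; a pose out of reach is approached as far as the arm can. A call with a gripper value outside its range is refused whole. "jaw" is the opening, from 0 (shut) to 1 (fully open), set as the call begins (left out, the last holds). The fingers move at their own pace and stop on an object; "grip_force" is the grip in N (left out, the last holds). Time passes only in rows, so rows that do not move let the fingers close. It gives the time, the measured TCP pose, the force, the opening and the grip force at its end, in the units of the state.
- observe(): the state, without advancing time (a new reading comes with each control period).
- imaging.get_image(name): name is "scene" or "side" or "wrist"; returns the picture (400x640x3 uint8, blue, green, red); there is no depth.
- imaging.camera_info(name): a dict with "intrinsics" (3x3 intrinsics, pixels), "k1" (the pictures are not rectified: a ray, as slopes to the right and down, at radius r is drawn at 1 + k1 r^2 times it, then the intrinsics apply), "extrinsics" (4x4, takes a point from world to camera coordinates). Camera axes: x right, y down, z forward; pixel columns grow to the right and rows downward; lengths in mm; the calibration is good to about 2 mm. A picture is of the moment at which its call begins: read the wrist's pose just before it. camera_info takes no time and is no camera call; for the wrist camera it gives the pose at the moment of the call.
- bot.job_done(): hands the job in; it is judged then, once.
The state is a dict: "t": time; "joint_positions": joint angles; "joint_velocities": joint speeds; "tau": joint torques, N m; "eef_pos": TCP position; "ee_rot": TCP orientation; "wrist_force": force on the tool from outside, world axes, zero at the start; "ft_torque": the same for the moment, N m; "opening": opening from 0.0 (shut) to 1.0 (fully open); "finger_force": force on a finger pad.
Only numpy, scipy, OpenCV 4.12 (cv2) and the standard library are available. Lean on these libraries where they do the work, as an engineer would, in place of code of your own. Each camera call takes 0.05 s, during which the arm holds its last target. There are 200 camera calls.

## Working session

There is one attempt and no reset: what is moved stays moved. The work goes in short steps, Python scripts to look and compute and a tool call to move; the robot and the scene stay as the last step left them, time stands still between calls to the robot, and variables do not carry over. Pictures are saved under pics/ and viewed, at most 11 in all, crops included, and the job is handed in when it is done.

Besides the shell and the picture viewer there is one more tool, called by a JSON object that holds its "method" and its "body". jog_arm: Moves the arm, as the interface text tells. Its arguments: {"type":"object","properties":{"moves":{"type":"array"},"jaw":{"type":"number"},"grip_force":{"type":"number"}},"required":["moves"]}

```bash
mkdir -p pics; cat > h.py <<'E'
import numpy as np, cv2
from cell import observe, imaging, bot
def cam(n):
    i=imaging.camera_info(n); return np.array(i["intrinsics"]),i["k1"],np.array(i["extrinsics"])
def ray(c,u,v):
    K,k1,E=c; k=k1 if np.isscalar(k1) else np.ravel(k1)[0]
    p=cv2.undistortPoints(np.array([[[u,v]]],float),K,np.array([k,0,0,0.]))[0,0]
    R=E[:3,:3]; return -R.T@E[:3,3], R.T@np.array([p[0],p[1],1])
def onz(c,u,v,z):
    o,d=ray(c,u,v); return o+d*(z-o[2])/d[2]
def proj(c,P):
    K,k1,E=c; return cv2.projectPoints(np.array([P],float),cv2.Rodrigues(E[:3,:3])[0],E[:3,3],K,np.array([k1,0,0,0.]))[0].ravel()
def tri(c1,p1,c2,p2):
    A=[];b=[]
    for c,p in((c1,p1),(c2,p2)):
        o,d=ray(c,*p); d=d/np.linalg.norm(d); M=np.eye(3)-np.outer(d,d); A.append(M); b.append(M@o)
    return np.linalg.lstsq(np.vstack(A),np.hstack(b),rcond=None)[0]
E
python3 - <<'E'
from h import *
s=observe(); print(s["t"],s["eef_pos"],s["ee_rot"],bot.nose_length,s["wrist_force"])
for n in("scene","side","wrist"):
    c=cam(n); im=imaging.get_image(n); cv2.imwrite(f"pics/{n}0.png",im); print(n,c[0][0,0],c[1],(-c[2][:3,:3].T@c[2][:3,3]).round(),c[2][2,:3].round(2))
E
```

```text
0.0 [6.24295084e+02 1.79227773e-01 2.32547342e+02] [-8.96520081e-04  7.07088714e-01  7.07124011e-01 -6.16456942e-04] 11.0 [-1.15531202 -0.05674246 -0.060435  ]
scene 401.85224561104656 -0.07659112631017433 [1008.  762.  632.] [-0.47 -0.67 -0.58]
side 459.7918685588787 -0.06432153075648936 [ 322. -556.  841.] [ 0.22  0.66 -0.72]
wrist 343.61875990462005 -0.06791322221833794 [623.  68. 384.] [-0.   -0.25 -0.97]
```

View pics/scene0.png

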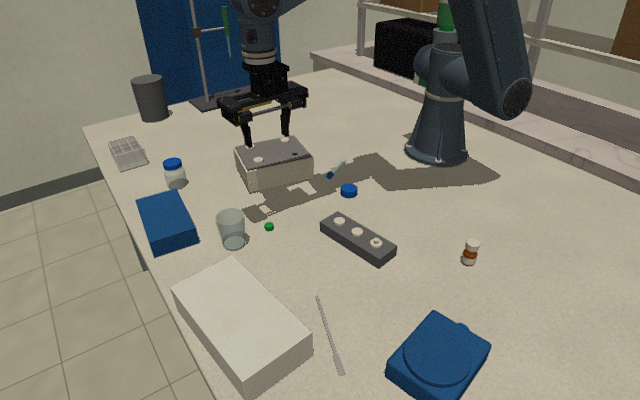

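View pics/side0.png

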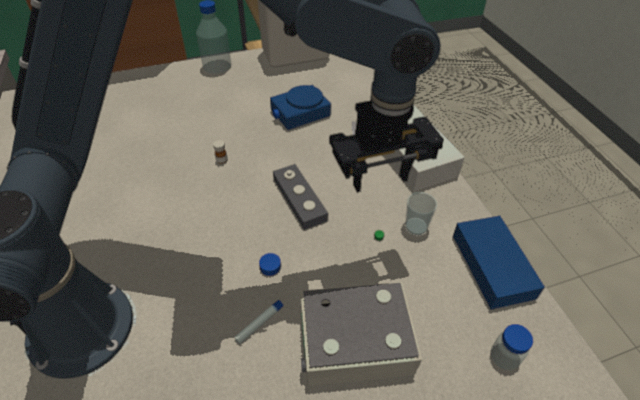

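View pics/wrist0.png

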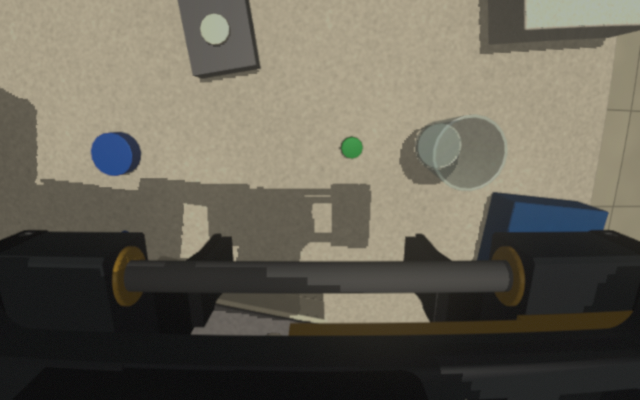

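The scene view shows the rivet with its raised pin at about (376,242), at the near end of the rack. In the side view it is at (290,174), and the empty hole is at (326,302). The wrist view shows a plain plug at (214,29).

```bash
python3 - <<'E'
from h import *
a,b=cam("scene"),cam("side")
print("rivet",tri(a,(376,241),b,(290,174)).round(), onz(b,290,174,42).round(),onz(a,376,241,42).round())
for p in((299,189),(309,206)): print("plug",onz(b,*p,37).round())
for q in((340,221),(357,232)): print("plug s",onz(a,*q,37).round())
print("hole",onz(b,326,302,85).round(), tri(a,(294,153),b,(326,302)).round())
for p in((331,346),(393,341),(384,296)): print("set",onz(b,*p,92).round())
print("vial",onz(b,220,160,0).round(),"beaker",onz(b,415,232,0).round())
for n,(u,v,r) in {"scene":(345,195,75),"side":(330,260,120)}.items():
    im=cv2.imread(f"pics/{n}0.png"); 
E
python3 - <<'E'
import cv2,numpy as np
a=cv2.imread("pics/scene0.png")[120:280,220:420]; b=cv2.imread("pics/side0.png")[150:390,250:450]
a=cv2.resize(a,None,fx=2,fy=2,interpolation=2); b=cv2.resize(b,None,fx=2,fy=2,interpolation=2)
o=np.zeros((480,800,3),np.uint8); o[:320,:400]=a;o[:480,400:]=b; cv2.imwrite("pics/c1.png",o)
E
```

```text
rivet [508. 262.  36.] [509. 255.  42.] [511. 267.  42.]
plug [517. 202.  37.]
plug [524. 142.  37.]
plug s [527. 156.  37.]
plug s [521. 213.  37.]
hole [ 472. -140.   85.] [ 472. -137.   81.]
set [ 452. -228.   92.]
set [ 557. -252.   92.]
set [ 578. -165.   92.]
vial [351. 408.   0.] beaker [747.  20.   0.]
```

View pics/c1.png

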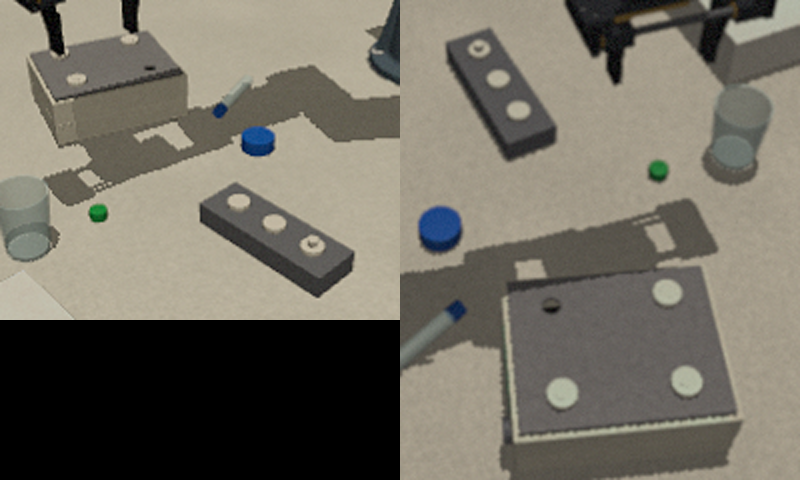

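The rack's near-end part has the raised pin, and positions agree with the stated sizes. I'll move the wrist camera for a closer look at the rivet.

{"method": "jog_arm", "body": {"moves": [[[-2.3,3.8,-1,0,0,0],[-2.3,3.8,-1,0,0,0],[-2.3,3.8,-1,0,0,0],[-2.3,3.8,-1,0,0,0],[-2.3,3.8,-1,0,0,0],[0,0,0,0,0,0],[0,0,0,0,0,0]]]}}

```text
t: 0.85
eef_pos: [509.4, 190.8, 183.3]
ee_rot: [0.0, 0.706, 0.708, -0.0]
wrist_force: [-0.8, 0.4, -0.0]
opening: 0.998
finger_force: 0.0
```

```bash
cat > w.py <<'E'
from h import *
def blobs(im,z,c,lo=25,mask=None):
    g=cv2.cvtColor(im,cv2.COLOR_BGR2HSV)
E
python3 - <<'E'
from h import *
s=observe(); c=cam("wrist"); im=imaging.get_image("wrist"); np.save("w1.npy",im)
print(s["t"],s["eef_pos"].round(1) if hasattr(s["eef_pos"],'round') else s["eef_pos"])
cv2.imwrite("pics/w1.png",im); print(proj(c,(509,258,42)))
import pickle; pickle.dump(c,open("w1.pkl","wb"))
E
rm w.py
```

```text
0.85 [509.4 190.8 183.3]
[319.59059561 117.07267773]
```

View pics/w1.png

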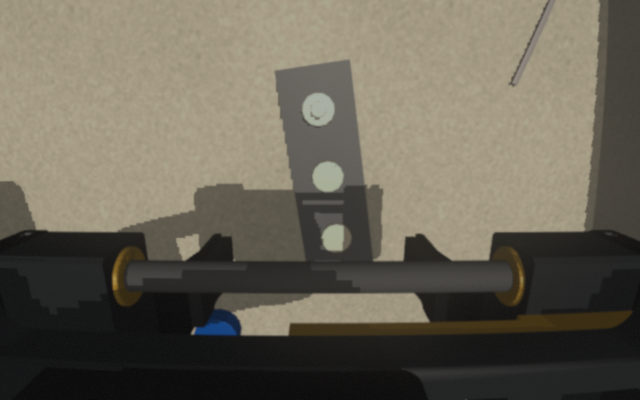

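The rivet's collar shows at (318,109), with its pin cap visible on top. The two plugs are at (328,176) and (336,238).

```bash
python3 - <<'E'
from h import *
import pickle
im=np.load("w1.npy"); c=pickle.load(open("w1.pkl","rb"))
g=im[:,:,0]  # blue channel: white vs grey/beige
for (u,v) in((318,109),(328,176)):
    r=im[v-28:v+28,u-28:u+28]; h=cv2.cvtColor(r,cv2.COLOR_BGR2GRAY)
    t,m=cv2.threshold(h[6:-6,6:-6],0,255,cv2.THRESH_OTSU)
    cs,_=cv2.findContours(m,cv2.RETR_EXTERNAL,cv2.CHAIN_APPROX_NONE)
    k=max(cs,key=cv2.contourArea); (x,y),ax,_=cv2.fitEllipse(cv2.convexHull(k)); x+=u-22;y+=v-22
    z=36
    P=onz(c,x,y,z); print(t,(x,y),ax,P.round(1), "diam mm",np.linalg.norm(onz(c,x+ax[1]/2,y,z)-onz(c,x-ax[1]/2,y,z)).round(1))
E
```

```text
134.0 (318.0176410675049, 108.8161392211914) (32.129127502441406, 33.15394973754883) [507.7 264.8  36. ] diam mm 27.9
126.0 (327.4774856567383, 176.26877784729004) (30.52352523803711, 31.14335060119629) [516.1 207.3  36. ] diam mm 27.4
```

```bash
python3 - <<'E'
from h import *
import pickle
for c in (pickle.load(open("w1.pkl","rb")),cam("wrist")):
    print((-c[2][:3,:3].T@c[2][:3,3]), c[2][2,:3])
print(observe()["eef_pos"],observe()["joint_positions"])
E
```

```text
[507.90268838 259.22208024 334.22246434] [ 3.07967022e-05 -2.50301476e-01 -9.68167945e-01]
[508.98193615 258.40537998 334.61239027] [ 0.00102433 -0.2501433  -0.96820828]
[510.5547987  190.04270314 183.66040511] [ 1.51403699e-01  4.86454059e-01  1.68637765e+00 -5.61646700e-04
  9.67826760e-01  1.50799249e-01]
```

{"method": "jog_arm", "body": {"moves": [[[0,3.7,-2,0,0,0],[-0.2,3.8,-3,0,0,0],[0,0,-3,0,0,0],[0,0,-2,0,0,0],[0,0,0,0,0,0]]]}}

```text
t: 1.4
eef_pos: [507.5, 263.5, 81.0]
ee_rot: [-0.001, 0.708, 0.707, -0.002]
wrist_force: [-0.2, 0.5, 0.3]
opening: 1.002
finger_force: 0.0
```

{"method": "jog_arm", "body": {"moves": [[[0,0,-2,0,0,0],[0,0,-1.5,0,0,0],[0,-0.05,-0.5,0,0,0],[0,0,0,0,0,0]]]}}

```text
t: 1.8
eef_pos: [509.0, 263.7, 43.9]
ee_rot: [0.0, 0.708, 0.707, 0.0]
wrist_force: [0.4, 0.1, -0.8]
opening: 0.998
finger_force: 0.0
```

```bash
python3 - <<'E'
from h import *
a=imaging.get_image("scene")[190:290,320:440]; b=imaging.get_image("side")[120:220,240:360]
o=np.hstack([cv2.resize(i,(400,333),interpolation=2) for i in(a,b)]); cv2.imwrite("pics/g1.png",o)
print(observe()["wrist_force"],observe()["eef_pos"])
E
```

```text
[-0.68812423  0.53553232 -0.59970892] [509.25235347 264.2624006   44.65712081]
```

View pics/g1.png

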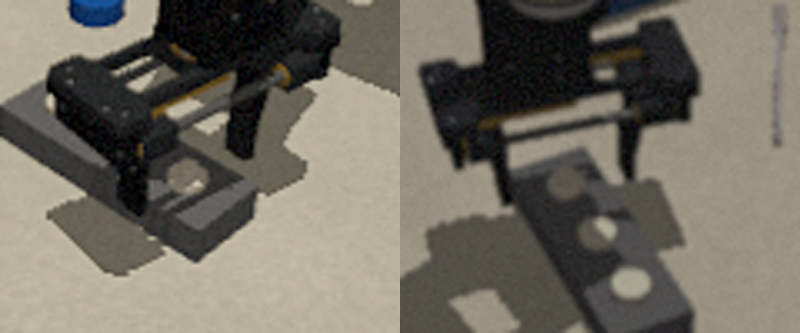

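The fingers straddle the rivet, seen at (183,178) left and (567,183) right. I'll close on the collar.

{"method": "jog_arm", "body": {"moves": [[[0,0,-0.1,0,0,0],[0,0,0,0,0,0],[0,0,0,0,0,0],[0,0,0,0,0,0],[0,0,0,0,0,0],[0,0,0,0,0,0],[0,0,0,0,0,0],[0,0,0,0,0,0]]], "jaw": 0.2, "grip_force": 15}}

```text
t: 2.7
eef_pos: [507.9, 264.5, 42.5]
ee_rot: [-0.0, 0.707, 0.707, -0.0]
wrist_force: [0.2, 0.5, -0.5]
opening: 0.358
finger_force: 0.0
```

{"method": "jog_arm", "body": {"moves": [[[0,0,0,0,0,0],[0,0,0,0,0,0],[0,0,0,0,0,0],[0,0,0,0,0,0]]]}}

```text
t: 3.1
eef_pos: [507.9, 264.5, 42.5]
ee_rot: [-0.0, 0.707, 0.707, -0.0]
wrist_force: [-0.4, -0.2, 0.6]
opening: 0.306
finger_force: 15.0
```

{"method": "jog_arm", "body": {"moves": [[[0,0,1,0,0,0],[0,0,2,0,0,0],[0,0,4,0,0,0],[0,0,4,0,0,0],[0,-1.5,4,0,0,0],[0,-3.5,2,0,0,0],[-0.5,-4,2,0,0,0],[-0.5,-4,0,0,0,0],[-0.5,-4,0,0,0,0]]]}}

```text
t: 4.0
eef_pos: [492.9, 93.3, 234.3]
ee_rot: [0.001, 0.707, 0.707, 0.001]
wrist_force: [0.8, -0.4, -0.3]
opening: 0.314
finger_force: 15.0
```

{"method": "jog_arm", "body": {"moves": [[[-0.5,-4,0,0,0,0],[-0.5,-4.5,0,0,0,0],[-0.5,-4.5,0,0,0,0],[-0.5,-4.5,0,0,0,0],[-0.1,-4.5,0,0,0,0],[0,-4,0,0,0,0],[0,-3,0,0,0,0],[0,-1.75,0,0,0,0],[0,0,0,0,0,0],[0,0,0,0,0,0]]]}}

```text
t: 5.0
eef_pos: [471.5, -211.8, 232.5]
ee_rot: [-0.001, 0.707, 0.707, 0.0]
wrist_force: [0.3, 0.4, -0.8]
opening: 0.309
finger_force: 15.0
```

```bash
python3 - <<'E'
from h import *
import pickle
s=observe(); c=cam("wrist"); im=imaging.get_image("wrist"); np.save("w2.npy",im); pickle.dump(c,open("w2.pkl","wb"))
print(s["eef_pos"],s["opening"],s["finger_force"],-c[2][:3,:3].T@c[2][:3,3]); cv2.imwrite("pics/w2.png",im)
E
```

```text
[ 471.49864133 -211.76652167  232.54392281] 0.30924440502083966 15.000133663415909 [ 470.29174662 -143.70808523  383.62796371]
```

View pics/w2.png

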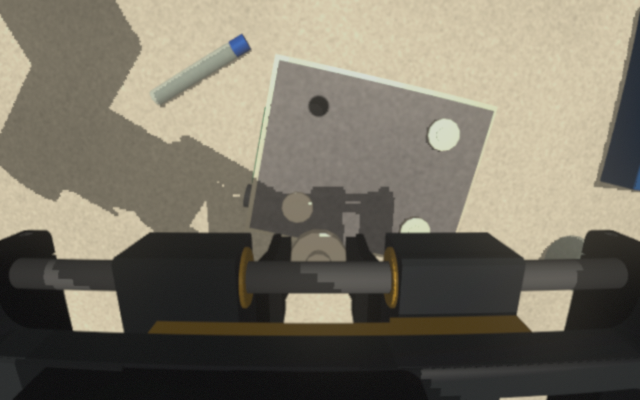

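The empty hole is at (318,105) in the wrist view. The rivet is held between the fingers at about (318,247). Next I'll compute the hole position and the cover height.

```bash
python3 - <<'E'
from h import *
import pickle
def fix(c,tcp,off=(-1.4,68.7,150.9)):
    K,k,_=c; f=-np.array([0,-.25,-np.sqrt(1-.0625)]); f=-f
    x=np.array([1.,0,0]); y=np.cross(f,x); R=np.array([x,y,f]); C=np.array(tcp)+off
    E=np.eye(4);E[:3,:3]=R;E[:3,3]=-R@C; return K,k,E
c1=fix(pickle.load(open("w1.pkl","rb")),(509.98,190.03,183.55)); c2=fix(c1,(472,-213,232.5))
print("rivet",onz(c1,318.02,108.82,36))
im=np.load("w2.npy"); g=cv2.cvtColor(im,cv2.COLOR_BGR2GRAY)
r=g[88:124,300:338]; _,m=cv2.threshold(cv2.GaussianBlur(r,(3,3),0),0,255,cv2.THRESH_OTSU+cv2.THRESH_BINARY_INV)
k=max(cv2.findContours(m,0,1)[0],key=cv2.contourArea); (x,y),ax,_=cv2.fitEllipse(k); x+=300;y+=88
b=cam("side"); sim=imaging.get_image("side"); sg=cv2.imread("pics/side0.png",0)[296:309,318:334]
_,m=cv2.threshold(sg,0,255,cv2.THRESH_OTSU+cv2.THRESH_BINARY_INV); k=max(cv2.findContours(m,0,1)[0],key=cv2.contourArea); xs,ys=cv2.minEnclosingCircle(k)[0]; xs+=318; ys+=296
print((x,y),ax,(xs,ys))
for c in(c2,pickle.load(open("w2.pkl","rb"))):
    T=tri(c,(x,y),b,(xs,ys)); print("tri",T)
    for z in(77,85,93):
        A,B,C=onz(c,278,58,z),onz(c,493,110,z),onz(c,x,y,z)
        print(z,C.round(1),"edge",np.linalg.norm(A-B).round(1),"hole d",np.linalg.norm(onz(c,x+ax[1]/2,y,z)-onz(c,x-ax[1]/2,y,z)).round(1), "to left edge/front", np.linalg.norm(C-A).round(1))
E
```

```text
rivet [508.54333289 264.36384088  36.        ]
(318.37144470214844, 105.80088996887207) (19.522729873657227, 20.2179012298584) (325.0, 303.5)
tri [ 471.13672668 -136.0041074    74.15382387]
77 [ 470.9 -136.    77. ] edge 192.0 hole d 17.4 to left edge/front 51.9
85 [ 470.9 -136.2   85. ] edge 187.0 hole d 17.0 to left edge/front 50.5
93 [ 470.9 -136.4   93. ] edge 182.0 hole d 16.5 to left edge/front 49.2
tri [ 471.00341642 -135.00761517   72.63625449]
77 [ 470.3 -134.9   77. ] edge 192.1 hole d 17.4 to left edge/front 51.9
85 [ 470.3 -135.1   85. ] edge 187.1 hole d 17.0 to left edge/front 50.6
93 [ 470.3 -135.3   93. ] edge 182.1 hole d 16.5 to left edge/front 49.2
```

Hole is at about (470.7, −136) with the cover near 80 mm high, which is within the stated range. I'll hover with the shank tip above the highest possible cover.

{"method": "jog_arm", "body": {"moves": [[[0,3,-2,0,0,0],[-0.15,3,-3,0,0,0],[0,1.7,-3,0,0,0],[0,0,-2,0,0,0],[0,0,0,0,0,0],[0,0,0,0,0,0]]]}}

```text
t: 5.7
eef_pos: [470.7, -135.1, 132.9]
ee_rot: [-0.0, 0.707, 0.708, -0.0]
wrist_force: [0.7, -0.5, -0.6]
opening: 0.316
finger_force: 15.0
```

```bash
python3 - <<'E'
from h import *
print(observe()["eef_pos"],observe()["wrist_force"])
a=imaging.get_image("scene")[110:200,220:330]; b=imaging.get_image("side")[235:345,270:400]
cv2.imwrite("pics/h1.png",np.hstack([cv2.resize(a,(400,338),interpolation=2),cv2.resize(b,(400,338),interpolation=2)]))
E
```

```text
[ 470.69517375 -135.08761235  132.85084306] [ 0.71976923 -0.47230294 -0.55764048]
```

View pics/h1.png

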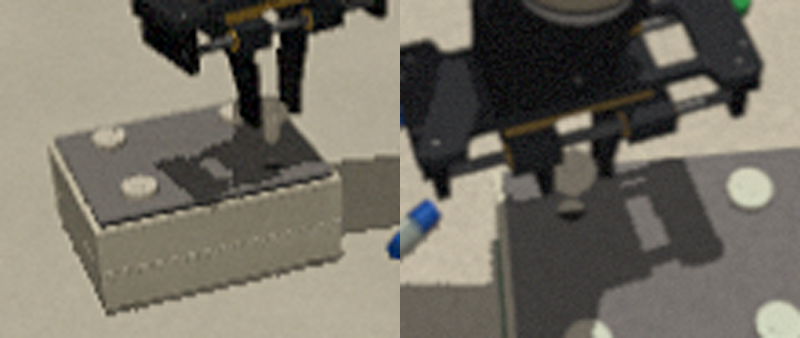

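The rivet is held upright in both views, with its tip at (272,140) left and the collar at (575,178) right, and the hole lies just below. I'll descend in small steps and watch the force.

{"method": "jog_arm", "body": {"moves": [[[0,0,-0.6,0,0,0],[0,0,-0.4,0,0,0],[0,0,0,0,0,0]]]}}

```text
t: 6.1
eef_pos: [470.2, -136.1, 122.3]
ee_rot: [-0.0, 0.707, 0.707, -0.0]
wrist_force: [-0.0, 0.8, -0.3]
opening: 0.307
finger_force: 15.0
```

{"method": "jog_arm", "body": {"moves": [[[0,0,-0.3,0,0,0],[0,0,-0.2,0,0,0],[0,0,0,0,0,0]]]}}

```text
t: 6.4
eef_pos: [470.3, -135.9, 117.2]
ee_rot: [-0.0, 0.707, 0.707, -0.0]
wrist_force: [0.3, 0.3, -0.3]
opening: 0.311
finger_force: 15.0
```

{"method": "jog_arm", "body": {"moves": [[[0,0,-0.2,0,0,0],[0,0,-0.2,0,0,0],[0,0,0,0,0,0]]]}}

```text
t: 6.7
eef_pos: [470.3, -135.9, 113.3]
ee_rot: [-0.0, 0.707, 0.707, -0.0]
wrist_force: [0.2, 0.2, 0.6]
opening: 0.311
finger_force: 15.0
```

{"method": "jog_arm", "body": {"moves": [[[0,0,-0.2,0,0,0],[0,0,-0.1,0,0,0],[0,0,0,0,0,0]]]}}

```text
t: 7.0
eef_pos: [470.4, -135.9, 110.4]
ee_rot: [-0.0, 0.707, 0.707, -0.0]
wrist_force: [0.8, -0.5, 0.1]
opening: 0.314
finger_force: 15.0
```

{"method": "jog_arm", "body": {"moves": [[[0,0,-0.1,0,0,0],[0,0,-0.1,0,0,0],[0,0,0,0,0,0]]]}}

```text
t: 7.3
eef_pos: [470.4, -135.9, 108.4]
ee_rot: [-0.0, 0.707, 0.707, -0.0]
wrist_force: [0.5, -0.8, -0.5]
opening: 0.312
finger_force: 15.0
```

{"method": "jog_arm", "body": {"moves": [[[0,0,-0.1,0,0,0],[0,0,-0.1,0,0,0],[0,0,0,0,0,0]]]}}

```text
t: 7.6
eef_pos: [470.4, -135.9, 106.4]
ee_rot: [-0.0, 0.707, 0.707, -0.0]
wrist_force: [1.0, -0.3, 0.6]
opening: 0.31
finger_force: 15.0
```

{"method": "jog_arm", "body": {"moves": [[[0,0,-0.1,0,0,0],[0,0,-0.1,0,0,0],[0,0,0,0,0,0]]]}}

```text
t: 7.9
eef_pos: [470.4, -135.9, 104.4]
ee_rot: [-0.0, 0.707, 0.707, -0.0]
wrist_force: [0.3, -0.3, -0.4]
opening: 0.312
finger_force: 15.0
```

```bash
python3 - <<'E'
from h import *
print(observe()["eef_pos"],observe()["wrist_force"])
a=imaging.get_image("scene")[120:190,250:330]; b=imaging.get_image("side")[265:335,290:370]
cv2.imwrite("pics/h2.png",np.hstack([cv2.resize(a,(400,350),interpolation=2),cv2.resize(b,(400,350),interpolation=2)]))
E
```

```text
[ 470.38087038 -135.90656952  104.38897274] [ 0.3429941  -0.32761461 -0.4355431 ]
```

View pics/h2.png

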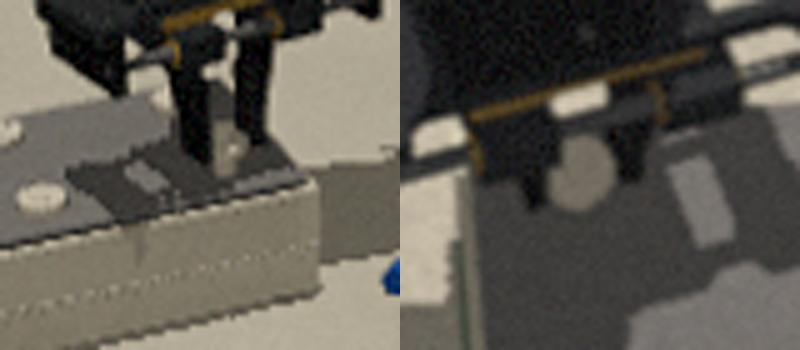

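No force with the tip at z = 72, below the lowest possible cover face, so the shank is in the hole (view at (230,160) left agrees). I'll continue until the collar touches.

{"method": "jog_arm", "body": {"moves": [[[0,0,-0.15,0,0,0],[0,0,-0.15,0,0,0],[0,0,0,0,0,0]]]}}

```text
t: 8.3
eef_pos: [470.3, -135.9, 101.3]
ee_rot: [-0.0, 0.707, 0.707, -0.0]
wrist_force: [-1.5, -1.0, -0.2]
opening: 0.311
finger_force: 15.0
```

{"method": "jog_arm", "body": {"moves": [[[0,0,-0.1,0,0,0],[0,0,-0.1,0,0,0],[0,0,0,0,0,0]]]}}

```text
t: 8.6
eef_pos: [470.4, -135.9, 99.4]
ee_rot: [-0.0, 0.707, 0.707, -0.0]
wrist_force: [0.4, 0.2, -0.4]
opening: 0.31
finger_force: 15.0
```

{"method": "jog_arm", "body": {"moves": [[[0,0,-0.1,0,0,0],[0,0,-0.1,0,0,0],[0,0,0,0,0,0]]]}}

```text
t: 8.9
eef_pos: [470.4, -135.9, 97.4]
ee_rot: [-0.0, 0.707, 0.707, -0.0]
wrist_force: [-0.3, 0.3, -1.0]
opening: 0.305
finger_force: 15.0
```

{"method": "jog_arm", "body": {"moves": [[[0,0,-0.1,0,0,0],[0,0,0,0,0,0]]]}}

```text
t: 9.1
eef_pos: [470.4, -135.9, 96.4]
ee_rot: [-0.0, 0.707, 0.707, -0.0]
wrist_force: [-1.0, 0.5, 0.1]
opening: 0.311
finger_force: 15.0
```

{"method": "jog_arm", "body": {"moves": [[[0,0,-0.1,0,0,0],[0,0,0,0,0,0]]]}}

```text
t: 9.3
eef_pos: [470.4, -135.9, 95.4]
ee_rot: [-0.0, 0.707, 0.707, -0.0]
wrist_force: [0.2, 0.5, -1.2]
opening: 0.313
finger_force: 15.0
```

{"method": "jog_arm", "body": {"moves": [[[0,0,-0.1,0,0,0],[0,0,0,0,0,0]]]}}

```text
t: 9.5
eef_pos: [470.4, -135.9, 94.4]
ee_rot: [-0.0, 0.707, 0.707, -0.0]
wrist_force: [-0.1, -0.4, 0.3]
opening: 0.308
finger_force: 15.0
```

{"method": "jog_arm", "body": {"moves": [[[0,0,-0.1,0,0,0],[0,0,0,0,0,0]]]}}

```text
t: 9.7
eef_pos: [470.4, -135.9, 93.4]
ee_rot: [-0.0, 0.707, 0.707, -0.0]
wrist_force: [-0.1, 0.2, -0.4]
opening: 0.315
finger_force: 15.0
```

{"method": "jog_arm", "body": {"moves": [[[0,0,-0.1,0,0,0],[0,0,0,0,0,0]]]}}

```text
t: 9.9
eef_pos: [470.5, -136.0, 92.8]
ee_rot: [0.0, 0.707, 0.707, 0.0]
wrist_force: [-0.5, 1.0, 2.8]
opening: 0.311
finger_force: 15.0
```

Force rises to 2.8 N at TCP z ≈ 93, so the collar is on a cover at about 80.5 mm, which matches the estimate. Releasing.

{"method": "jog_arm", "body": {"moves": [[[0,0,0,0,0,0],[0,0,0,0,0,0],[0,0,0,0,0,0],[0,0,0,0,0,0],[0,0,0,0,0,0],[0,0,0,0,0,0]]], "jaw": 0.6}}

```text
t: 10.5
eef_pos: [470.4, -135.9, 92.5]
ee_rot: [-0.0, 0.707, 0.707, -0.0]
wrist_force: [0.3, 0.0, 0.2]
opening: 0.593
finger_force: 0.0
```

{"method": "jog_arm", "body": {"moves": [[[0,0,1,0,0,0],[0,0,2,0,0,0],[0,-2.5,3,0,0,0],[0,-2.5,4,0,0,0],[0,-2.7,4,0,0,0],[0,0,0,0,0,0]]], "jaw": 0}}

```text
t: 11.1
eef_pos: [474.4, -218.5, 239.0]
ee_rot: [0.008, 0.708, 0.706, 0.001]
wrist_force: [0.8, -0.9, 0.3]
opening: 0.139
finger_force: 0.0
```

```bash
python3 - <<'E'
from h import *
import pickle
s=observe(); print(s["eef_pos"],s["opening"])
c=cam("wrist"); im=imaging.get_image("wrist"); np.save("w3.npy",im); pickle.dump(c,open("w3.pkl","wb"))
a=im[60:160,250:390]; b=imaging.get_image("side")[265:335,290:388]
cv2.imwrite("pics/s1.png",np.hstack([cv2.resize(a,(400,286),interpolation=2),cv2.resize(b,(400,286),interpolation=2)]))
E
```

```text
[ 474.35764833 -218.5005248   239.0074005 ] 0.1391592413639892
```

View pics/s1.png

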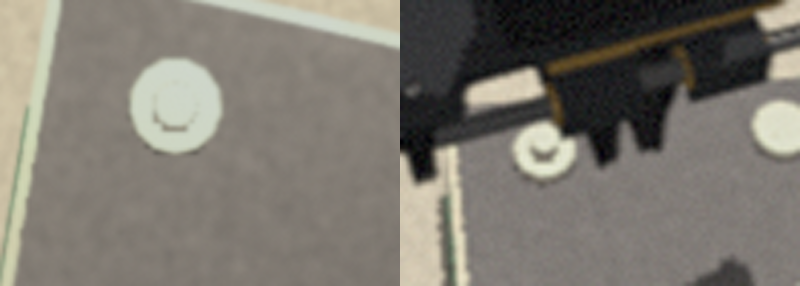

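The rivet is seated upright with its collar flat on the cover and its pin raised, at (176,105) left and (545,150) right. Next I'll bring the closed fingertips above the pin.

{"method": "jog_arm", "body": {"moves": [[[0,0,0,0,0,0],[0,2.5,0,0,0,0],[0,3.2,-3,0,0,0],[0,2,-4,0,0,0],[0,0,-3,0,0,0],[0,0,-1.25,0,0,0],[0,0,0,0,0,0],[0,0,0,0,0,0]]]}}

```text
t: 12.0
eef_pos: [469.7, -135.0, 119.3]
ee_rot: [-0.001, 0.707, 0.707, -0.0]
wrist_force: [-0.3, -0.6, 0.2]
opening: 0.005
finger_force: 0.0
```

{"method": "jog_arm", "body": {"moves": [[[0,0,-0.5,0,0,0],[0,0,-0.4,0,0,0],[0,0,0,0,0,0]]]}}

```text
t: 12.3
eef_pos: [470.4, -136.0, 111.1]
ee_rot: [0.0, 0.707, 0.707, 0.0]
wrist_force: [0.7, -0.8, -0.4]
opening: 0.004
finger_force: 0.0
```

{"method": "jog_arm", "body": {"moves": [[[0,0,-0.1,0,0,0],[0,0,-0.1,0,0,0],[0,0,0,0,0,0]]]}}

```text
t: 12.6
eef_pos: [470.5, -136.1, 109.1]
ee_rot: [0.0, 0.707, 0.707, 0.0]
wrist_force: [0.3, -0.4, 0.1]
opening: 0.006
finger_force: 0.0
```

{"method": "jog_arm", "body": {"moves": [[[0,0,-0.1,0,0,0],[0,0,0,0,0,0]]]}}

```text
t: 12.8
eef_pos: [470.5, -136.0, 108.0]
ee_rot: [-0.0, 0.707, 0.707, -0.0]
wrist_force: [0.1, 0.1, -0.0]
opening: 0.006
finger_force: 0.0
```

{"method": "jog_arm", "body": {"moves": [[[0,0,-0.1,0,0,0],[0,0,0,0,0,0]]]}}

```text
t: 13.0
eef_pos: [470.5, -136.0, 107.4]
ee_rot: [0.0, 0.707, 0.707, 0.0]
wrist_force: [-1.7, -0.0, 3.3]
opening: 0.008
finger_force: 1.7
```

Contact with the pin at TCP z ≈ 107.5. I'll press on in 1 mm steps.

{"method": "jog_arm", "body": {"moves": [[[0,0,-0.1,0,0,0],[0,0,0,0,0,0]]]}}

```text
t: 13.2
eef_pos: [470.6, -136.0, 106.7]
ee_rot: [0.0, 0.707, 0.707, 0.0]
wrist_force: [-1.5, -0.3, 6.5]
opening: 0.01
finger_force: 3.3
```

{"method": "jog_arm", "body": {"moves": [[[0,0,-0.1,0,0,0],[0,0,0,0,0,0]]]}}

```text
t: 13.4
eef_pos: [470.6, -136.0, 106.0]
ee_rot: [0.0, 0.707, 0.707, 0.0]
wrist_force: [-1.0, 0.6, 9.5]
opening: 0.007
finger_force: 4.7
```

{"method": "jog_arm", "body": {"moves": [[[0,0,-0.1,0,0,0],[0,0,0,0,0,0]]]}}

```text
t: 13.6
eef_pos: [470.6, -136.0, 105.1]
ee_rot: [0.0, 0.707, 0.707, 0.0]
wrist_force: [-2.2, 0.5, 10.4]
opening: 0.005
finger_force: 5.2
```

{"method": "jog_arm", "body": {"moves": [[[0,0,-0.1,0,0,0],[0,0,0,0,0,0]]]}}

```text
t: 13.8
eef_pos: [470.6, -136.0, 104.1]
ee_rot: [0.0, 0.707, 0.707, 0.0]
wrist_force: [-2.4, 0.9, 11.1]
opening: 0.005
finger_force: 5.4
```

Plateau near 11 N, so it is moving. I'll keep going while the force stays flat.

{"method": "jog_arm", "body": {"moves": [[[0,0,-0.1,0,0,0],[0,0,0,0,0,0]]]}}

```text
t: 14.0
eef_pos: [470.6, -136.0, 103.1]
ee_rot: [0.0, 0.707, 0.707, 0.0]
wrist_force: [-1.6, -0.5, 11.2]
opening: 0.003
finger_force: 5.5
```

{"method": "jog_arm", "body": {"moves": [[[0,0,-0.1,0,0,0],[0,0,0,0,0,0]]]}}

```text
t: 14.2
eef_pos: [470.6, -136.0, 102.1]
ee_rot: [0.0, 0.707, 0.707, 0.0]
wrist_force: [-1.5, 0.7, 10.8]
opening: 0.001
finger_force: 5.5
```

{"method": "jog_arm", "body": {"moves": [[[0,0,-0.1,0,0,0],[0,0,0,0,0,0]]]}}

```text
t: 14.4
eef_pos: [470.6, -136.0, 101.2]
ee_rot: [0.0, 0.707, 0.707, 0.0]
wrist_force: [-1.7, 1.9, 11.6]
opening: 0.003
finger_force: 5.5
```

{"method": "jog_arm", "body": {"moves": [[[0,0,-0.1,0,0,0],[0,0,0,0,0,0]]]}}

```text
t: 14.6
eef_pos: [470.6, -136.0, 100.2]
ee_rot: [0.0, 0.707, 0.707, 0.0]
wrist_force: [-1.9, 0.1, 10.8]
opening: 0.005
finger_force: 5.5
```

{"method": "jog_arm", "body": {"moves": [[[0,0,-0.1,0,0,0],[0,0,0,0,0,0]]]}}

```text
t: 14.8
eef_pos: [470.6, -136.0, 99.1]
ee_rot: [0.0, 0.707, 0.707, 0.0]
wrist_force: [-1.7, 0.3, 11.1]
opening: 0.008
finger_force: 5.5
```

{"method": "jog_arm", "body": {"moves": [[[0,0,-0.1,0,0,0],[0,0,0,0,0,0]]]}}

```text
t: 15.0
eef_pos: [470.6, -136.0, 98.2]
ee_rot: [0.0, 0.707, 0.707, 0.0]
wrist_force: [-1.7, 0.4, 10.9]
opening: 0.005
finger_force: 5.5
```

{"method": "jog_arm", "body": {"moves": [[[0,0,-0.1,0,0,0],[0,0,0,0,0,0]]]}}

```text
t: 15.2
eef_pos: [470.6, -136.0, 97.8]
ee_rot: [0.001, 0.707, 0.707, 0.0]
wrist_force: [-2.7, 0.9, 16.2]
opening: 0.008
finger_force: 8.2
```

{"method": "jog_arm", "body": {"moves": [[[0,0,-0.05,0,0,0],[0,0,0,0,0,0]]]}}

```text
t: 15.4
eef_pos: [470.6, -136.0, 97.7]
ee_rot: [0.001, 0.707, 0.707, 0.0]
wrist_force: [-2.5, 1.5, 19.5]
opening: 0.006
finger_force: 10.1
```

{"method": "jog_arm", "body": {"moves": [[[0,0,-0.05,0,0,0],[0,0,0,0,0,0]]]}}

```text
t: 15.6
eef_pos: [470.6, -136.0, 97.6]
ee_rot: [0.001, 0.707, 0.707, 0.0]
wrist_force: [-4.1, 2.2, 23.7]
opening: 0.005
finger_force: 11.9
```

It goes solid at about 97.8 mm with 24 N, well above the pin's slide force, so I'll ease off. The 9.7 mm of travel fits about 8.7 mm of pin plus about 1 mm of sink. I'll retreat and verify.

{"method": "jog_arm", "body": {"moves": [[[0,0,0.2,0,0,0],[0,0,1,0,0,0],[0,0,3,0,0,0],[0,-2.5,3,0,0,0],[0,-2.5,3.5,0,0,0],[0,-2.7,3.5,0,0,0],[0,0,0,0,0,0],[0,0,0,0,0,0]]]}}

```text
t: 16.4
eef_pos: [470.5, -213.4, 237.7]
ee_rot: [0.001, 0.708, 0.707, 0.0]
wrist_force: [0.1, 1.7, -0.8]
opening: 0.005
finger_force: 0.0
```

```bash
python3 - <<'E'
from h import *
s=observe(); print(s["t"],s["eef_pos"],s["wrist_force"])
im=imaging.get_image("wrist"); a=im[60:160,250:390]; b=imaging.get_image("side")[265:335,290:388]
cv2.imwrite("pics/f1.png",np.hstack([cv2.resize(a,(400,286),interpolation=2),cv2.resize(b,(400,286),interpolation=2)]))
E
```

```text
16.4 [ 470.4773246  -213.38594464  237.66551405] [ 0.11047004  1.67354395 -0.76898177]
```

View pics/f1.png

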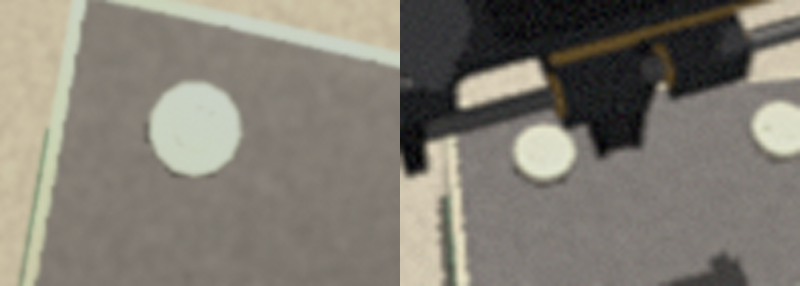

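The pin is now flush with the collar and looks like the set rivets, at (195,129) left and (545,153) right. The rivet is seated and nothing is touching it, so I'll hand in.

```bash
python3 -c "
from cell import bot; print(bot.job_done())"
```

```text
the job is handed in; nothing more can be done
None
```

The rivet is seated upright in the empty hole with its pin pushed flush, pressing peaked at about 24 N at the wrist (the cover cracks above 30 N), and the job was handed in shortly after 16.4 s; no verdict came back.

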